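Draw a rail tight with a cam lock

TASK

Slide the wooden rail that carries the headed stud along the bench into the cradle, stud first, until the stud's head stops in the mouth of the cam lock. Then turn the cam clockwise by its grip bar until it has drawn the rail snug against the rubber pads: firmly tight, but not wrenched, so that the pads are not crushed. Let go, and leave the other things on the bench where they are.

Things in the scene. Friction and masses are not known exactly. Their poses are not given: they have to be found in the camera images.
- panel: Fixed plywood panel, 150 (x) x 120 (y) x 36 mm high; origin on the bench under the cam's axis, z up. The stud enters along the panel's +y at x = 0 through a 28 mm gap in its -y edge (y = -45 mm). Before it, at y = -62 to -105 mm, two waxed strips 20 mm high form a 48 mm wide cradle for the 45 mm rail; flared ends (to y = -128 mm) widen its entrance to 57 mm.
- pad: Two dark rubber pads, one sprung piece, each side of the gap in the panel's edge (x = +-14 to +-34 mm), 2 to 34 mm above the bench. Their front face lies 3 mm towards -y of this origin: at y = -55 mm of the panel when free. They yield up to 4 mm at 8 N per mm. The rail is snug with 8 to 20 N on them; 26 N crushes them.
- cam (a joint): Cam angle (rad), grows clockwise from above, -0.3 to 1.5. Starts at -0.2 to -0.05; there its mouth faces the stud. Metal disc of 66 mm diameter in the panel, top at 36 mm. Its 13 mm slot catches the head from 0.2 (if it is at most 2 mm short of its stop) and from 0.35 draws it in 8 mm per rad. The pads are met between 0.4 and 1.05: the stud's exact reach cannot be measured. Stays where left.
- cam_grip (a point): On the cam's axis, 63 mm above the bench: where to grip its upright bar (58 long x 12 thick, 36 to 74 mm above the bench). Site x runs along the bar, z up; turns with the cam. At joint 0 the bar lies 0.7 rad counter-clockwise from the panel's x. Free turning takes about 0.15 N m; on the pads the moment rises: 0.15 to 0.25 N m above free turning is snug, 0.3 too much.
- rail_grip (a point): Loose brown wooden rail, 45 (x) x 150 (y) x 36 mm high, 0.3 to 0.5 kg. This point is on its centre line, half-way up (18 mm), 20 mm behind the middle of its length: a good place to grip it across its width, clear of the cradle. y points to the end with the stud, z up. A like block without a stud is to be left alone.
- rail_end (a point): Middle of the rail's stud end, 22 mm above its underside; axes as rail_grip. The greased stud (7 mm shank) sticks out 38 mm (35.5 to 40.5) along +y to the axis of its upright barrel head, 10 mm diameter, 20 mm tall. When the head stops in the cam's mouth this point is at y = -58 mm (-55.5 to -60.5) in the panel's frame.
- rail: The same rail; origin at the middle of its underside.
- offcut: Bystander: plain block, 45 x 150 x 36 mm, without a stud; origin at the middle of its underside.
- mallet: Bystander: a hammer lying on the bench.
- glue: Bystander: a white bottle, 60 mm diameter, 150 mm tall, standing.
- screw_tray: Bystander: a green open tray, 140 x 180 x 50 mm.
Mind the look-alikes: they are no part of the job. Leave any turquoise look-alike of the rail alone.

How it is judged:
On the way, in this order (a step that is already met when the one before it is completed fails the run):
1. the rail is in the cradle with the stud's head in the mouth of the still open cam (y of rail_end in the frame of panel above -0.0635 m and x of rail_end in the frame of panel between -0.006 and 0.006 m and height (world z) of rail below 0.008 m and value of joint cam below 0.2 rad), for 0.1 s.
2. the cam has drawn the rail on to the pads (value of joint cam above 0.4 rad and contact force between rail and pad above 6 N), for 0.2 s.
At the end, for the whole second after the job is handed in: The cam is turned past 0.4 rad and its slot holds the rail against the pads with more than 6 N, the rail lying flat on the bench in the cradle (end within 6 mm of the panel's centre line, underside less than 4 mm above the bench), at rest and released (all of step 2 and x of rail_end in the frame of panel between -0.006 and 0.006 m and height (world z) of rail below 0.004 m and linear speed of rail below 0.01 m/s); the robot touches nothing.
It fails at once if the pads are crushed: more than 26 N on them (contact force between rail and pad above 26 N).
It fails at once if the plain block is moved by 20 mm (distance of offcut from where it was at the start of the episode above 0.02 m).
It fails at once if the hammer is moved by 20 mm (distance of mallet from where it was at the start of the episode above 0.02 m).
It fails at once if the bottle is moved by 20 mm (distance of glue from where it was at the start of the episode above 0.02 m).
It fails at once if the tray is moved by 20 mm (distance of screw_tray from where it was at the start of the episode above 0.02 m).
It also fails if it takes over 72 s, if anything falls off the work surface, if the arm or the gripper's body presses on something with over 40 N, if the wrist force passes 120 N, or if a joint passes its speed limit or range.

ROBOT

A 6-joint arm with a two-finger parallel gripper is mounted at the origin on the work surface. World frame = base frame: x ahead of the robot, y to its left, z up, the work surface at z = 0. Lengths are in m, angles in rad, forces in N, time in s.
With the tool pointing down it reaches from about 0.225 to 0.875 m from the base axis. Payload 3.4 kg.
Tool frame: the origin (TCP) lies at the centre of the arm's flange, where the gripper is bolted on; the fingertips stand 173 mm ahead of it and the grasp point (between the pads) lies 155 mm ahead of it (arm.tcp_to_tips is the distance from the TCP to the fingertips, in m); z points along the fingers, y is the direction in which the jaws open and shut (so a half turn about z gives the same grasp; the last joint's range is limited). The gripper opens to 85 mm and grips with 20 to 120 N. Pads are 22 mm wide; open, the fingers measure 114 mm over their backs; the gripper's body (76 mm by 85 mm) begins 54 mm behind the grasp point. The pads swing forward as they close: fully open they stand 13 mm farther back than shut.
Start: joints at [-1.227, 0.276, 1.505, -0, 1.361, -0.121], TCP at [0.258, -0.514, 0.405] pointing down, gripper open.
Joint ranges: [-2.89, 2.89], [-0.75, 2.08], [0.22, 2.7], [-1.18, 4.32], [0.11, 2.71], [-2.7, 2.7]. Speed limits (rad/s): [2.57, 2.57, 3.14, 3.14, 3.14, 3.14].

INTERFACE

Orientations are given as a rotation vector (axis times angle).
In Python, from cell import arm gives the robot as it stands.
- The arm moves only by the shell command python3 -m pendant 'ROWS' [FORCE]. ROWS is JSON, a list of rows, each a list of 3 entries, a list of its own where there are three numbers: the shift along the tool's x, y, z in m, then the turn, a rotation vector about the tool's x, y, z in degrees, then the finger opening in m, from 0 to 0.0854. A call has exactly 8 rows; each row shifts and turns the pose as measured when the row begins, along the tool's axes as they then stand; what a row does not reach is not made up. A row lasts 1/12 s, in which the tool goes at most 41.7 mm and 7.16 degrees, less where a joint would pass 70% of its speed; a pose out of reach is approached as far as the arm can. A call is refused whole if a number of a shift passes 0.0417 or a number of a turn 7.16, either way. A call with a gripper value outside its range is refused whole. The fingers move at their own pace and stop on an object; FORCE is the grip in N (left out, the last holds). Time passes only in rows, so rows that do not move let the fingers close, or fill a call up. It gives the time, the measured TCP pose, the force and the opening at its end, in the units of the state.
- arm.get_obs(): the state, without advancing time (a new reading comes with each control period).
- arm.capture(name): name is "scene" or "top" or "wrist"; returns (picture, depth): 420x560x3 uint8, red, green, blue; 420x560 float32, m along the optical axis (not along the pixel's ray), 0 where there is no reading.
- arm.camera_params(name): a dict with "fx", "fy", "cx", "cy" (pixels), "R" (3x3) and "t" (3): a world point X has camera coordinates R X + t. Camera axes: x right, y down, z forward; pixel columns grow to the right and rows downward; lengths in m; the calibration is good to about 2 mm. A picture is of the moment at which its call begins: read the wrist's pose just before it. camera_params takes no time and is no camera call; for the wrist camera it gives the pose at the moment of the call.
- arm.close_job(): hands the job in, once; it reports no verdict.
The state is a dict: "t": time; "joints": joint angles; "dq": joint speeds; "effort": joint torques, N m; "position": TCP position; "tool_rot": TCP orientation; "contact_force": force on the tool from outside, world axes, zero at the start; "ft_torque": the same for the moment, N m; "opening": finger opening in m.
Only numpy, scipy, OpenCV 4.12 (cv2) and the standard library are available. Lean on these libraries where they do the work, as an engineer would, in place of code of your own. Each camera call takes 0.05 s, during which the arm holds its last target. There are 200 camera calls.

## Working session

There is one attempt and no reset: what is moved stays moved. The work goes in short steps, Python scripts to look and compute and a shell command to move; the robot and the scene stay as the last step left them, time stands still between calls to the robot, and variables do not carry over. Pictures are saved under pics/ and viewed, about 8 in all and at most 12, crops included, and the job is handed in when it is done.

```bash
mkdir -p pics; ls; python3 - <<'E'
from cell import arm
import cv2,numpy as np
print(arm.get_obs())
for n in("top","scene"):
    p,d=arm.capture(n); cv2.imwrite(f"pics/{n}0.png",p[...,::-1]); np.save(f"pics/{n}0.npy",d); print(n,arm.camera_params(n))
E
```

```text
pics
{'t': 0.0, 'joints': array([-1.22703102e+00,  2.76619411e-01,  1.50612686e+00, -1.40820649e-05,
        1.36069268e+00, -1.20978292e-01]), 'dq': array([-6.09472561e-05, -6.36213796e-04, -2.19693390e-05,  1.43009531e-03,
       -3.46138036e-04,  6.62795164e-04]), 'effort': array([-3.63697081e-04, -4.16786635e+01, -2.45805055e+01, -2.88463280e-04,
        1.11168850e-02,  2.39474701e-05]), 'position': array([ 0.25764633, -0.51381886,  0.40382799]), 'tool_rot': array([-3.05537075e+00, -7.23047815e-01,  3.43685114e-04]), 'contact_force': array([-0.66755595, -0.29208741, -0.13944332]), 'ft_torque': array([-0.02236261, -0.01325774,  0.0108042 ]), 'opening': 0.08527305716854822}
top {'fx': 390.2700989870119, 'fy': 390.2700989870119, 'cx': 275.0173996743472, 'cy': 206.30466652571124, 'R': array([[ 0.02666607, -0.99950431,  0.01673478],
       [-0.98547677, -0.02909293, -0.16729956],
       [ 0.1677035 , -0.01203051, -0.98576407]]), 't': array([0.04133318, 0.50745976, 0.91771467])}
scene {'fx': 524.7491744587544, 'fy': 524.7491744587544, 'cx': 282.2646027294327, 'cy': 209.4217753900224, 'R': array([[ 0.43013833,  0.90264537,  0.0145722 ],
       [ 0.71372835, -0.33014089, -0.61773686],
       [-0.55278644,  0.2761129 , -0.78624984]]), 't': array([-0.25528722, -0.29785907,  1.76954506])}
```

View pics/top0.png

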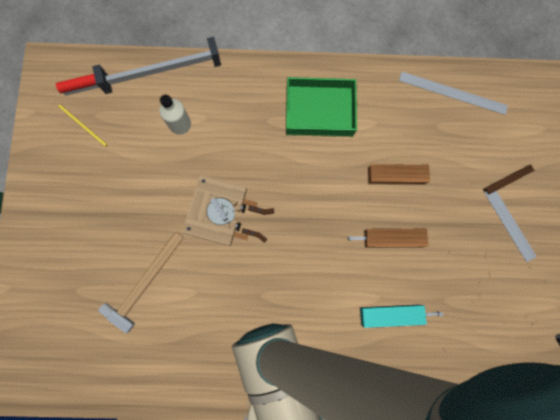

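View pics/scene0.png

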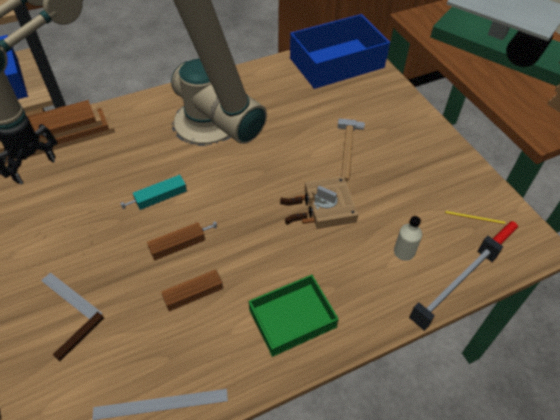

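The top view shows the rail at (397,238) with its stud pointing left to (350,238). The panel is at (217,211), with its cradle opening right. The plain block is at (399,174), and the turquoise decoy is at (394,316).

```bash
cat > h.py <<'E'
import numpy as np,cv2
from cell import arm
def ray(c,px,z):
    px=np.atleast_2d(np.asarray(px,float)); R=c["R"];o=-R.T@c["t"]
    d=np.c_[(px[:,0]-c["cx"])/c["fx"],(px[:,1]-c["cy"])/c["fy"],np.ones(len(px))]@R
    return o+d*((z-o[2])/d[:,2])[:,None]
def snap(n,f):
    c=arm.camera_params(n); p,d=arm.capture(n); cv2.imwrite(f"pics/{f}.png",p[...,::-1]); np.savez(f"pics/{f}.npz",d=d,**c); return p,d,c
def load(f): return cv2.imread(f"pics/{f}.png"),dict(np.load(f"pics/{f}.npz"))
def rect(P):
    P=np.asarray(P)[:,:2].astype(np.float32)*1000
    (x,y),s,a=cv2.minAreaRect(P); return (x,y),s,a
E
python3 - <<'E'
from h import *
im=cv2.imread("pics/top0.png"); c=arm.camera_params("top")
h=cv2.cvtColor(im,cv2.COLOR_BGR2HSV)
for q in [(397,238),(399,174),(230,190),(196,225),(150,270),(262,210),(254,236),(220,212),(240,205),(348,239)]: print(q,h[q[1],q[0]],im[q[1],q[0]])
m=cv2.inRange(h,(3,110,40),(14,255,160)); m[:,:170]=0
k,l,s,ce=cv2.connectedComponentsWithStats(m)
for i in range(1,k):
    if s[i,4]>40:
        ys,xs=np.nonzero(l==i); print(s[i],rect(ray(c,np.c_[xs,ys],.036)))
cv2.imwrite("pics/crop.png",cv2.resize(im[160:270,170:290],None,fx=5,fy=5,interpolation=cv2.INTER_CUBIC))
E
```

```text
(397, 238) [ 14 146 129] [ 55  89 129]
(399, 174) [ 13 144 135] [ 59  93 135]
(230, 190) [ 18  84 161] [108 139 161]
(196, 225) [ 17  82 174] [118 149 174]
(150, 270) [ 17  94 181] [114 151 181]
(262, 210) [ 12 131  80] [39 55 80]
(254, 236) [ 15 102 125] [ 75 100 125]
(220, 212) [105  24 173] [173 165 157]
(240, 205) [ 18  80 150] [103 131 150]
(348, 239) [ 18  37 117] [100 110 117]
[ 368  164   62   20 1109] ((600.5293579101562, -254.05062866210938), (49.39320373535156, 156.28883361816406), 1.7504901885986328)
[484 165  50  28 348] ((593.949951171875, -533.754150390625), (18.048425674438477, 141.40423583984375), 28.650896072387695)
[243 199  15  13  87] ((509.9568786621094, 116.29806518554688), (42.470359802246094, 21.06441879272461), 46.39341735839844)
[260 208  14   6  60] ((495.0740966796875, 76.10682678222656), (12.198530197143555, 32.70671463012695), 7.473702907562256)
[233 229  18  11  92] ((436.7381286621094, 135.23004150390625), (40.4808349609375, 24.110536575317383), 82.13818359375)
[ 365  228   63   20 1078] ((438.3367614746094, -243.53143310546875), (46.741127014160156, 154.1080780029297), 1.636674165725708)
[254 232  13  10  56] ((432.0807189941406, 90.12124633789062), (31.932832717895508, 11.50420093536377), 57.99237823486328)
```

View pics/crop.png

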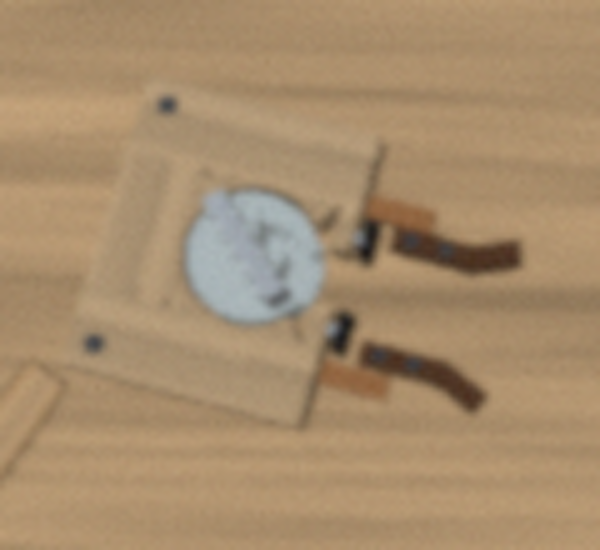

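```bash
cat >> h.py <<'E'
from scipy.spatial.transform import Rotation as Ro
def go(x=None,y=None,z=None,yaw=None):
    """print shift in tool axes and turn (deg about tool z) to reach target; yaw = direction of tool x, deg"""
    o=arm.get_obs(); R=Ro.from_rotvec(o["tool_rot"]).as_matrix(); p=o["position"]
    t=np.array([p[i] if v is None else v for i,v in enumerate((x,y,z))])
    a=np.degrees(np.arctan2(R[1,0],R[0,0])); dy=0 if yaw is None else (yaw-a+180)%360-180
    if yaw is not None:
        Rn=Ro.from_euler("z",yaw,degrees=True).as_matrix()@np.diag([1,-1,-1.])
        e=Ro.from_matrix(R.T@Rn).as_rotvec(degrees=True)
    else: e=np.zeros(3); Rn=R
    print("t%.2f pos"%o["t"],p.round(4),"yaw %.2f"%a,"shift now-axes mm",(R.T@(t-p)*1e3).round(1),"after-turn axes",(Rn.T@(t-p)*1e3).round(1),"turn",e.round(2),"j",o["joints"].round(2),"F",o["contact_force"].round(1),"T",o["ft_torque"].round(2),"op %.4f"%o["opening"])
E
python3 - <<'E'
from h import *
c=arm.camera_params("top")
print(ray(c,[(220.6,210.8)],.036), ray(c,[(240.1,217)],.034),ray(c,[(350,238.5)],.022))
w=arm.camera_params("wrist"); o=arm.get_obs(); R=Ro.from_rotvec(o["tool_rot"]).as_matrix()
cw=-w["R"].T@w["t"]; print("cam in tool",R.T@(cw-o["position"]),"cam axes in tool\n",(w["R"]@R).round(3),w["fx"])
D=ray(c,[(220.6,210.8)],.036)[0]
go(D[0],D[1],.35,-16)
go(D[0],D[1],.35,164)
E
```

```text
[[0.49198741 0.1893493  0.036     ]] [[0.47823623 0.1408578  0.034     ]] [[ 0.43390412 -0.13323677  0.022     ]]
cam in tool [ 0.06984456 -0.00035592  0.02991663] cam axes in tool
 [[ 0.     1.     0.   ]
 [-0.961  0.    -0.276]
 [-0.276 -0.     0.961]] 376.35778453079547
t0.10 pos [ 0.2577 -0.5138  0.4039] yaw 26.63 shift now-axes mm [ 524.7 -523.4   54.9] after-turn axes [  31.4 -740.5   53.9] turn [-1.000e-01  3.000e-02  4.263e+01] j [-1.23  0.28  1.51 -0.    1.36 -0.12] F [-0.2 -0.2 -0.2] T [0.02 0.02 0.  ] op 0.0854
t0.10 pos [ 0.2577 -0.5138  0.4039] yaw 26.63 shift now-axes mm [ 524.7 -523.4   54.9] after-turn axes [-31.4 740.5  53.9] turn [-3.0000e-02 -1.2000e-01 -1.3737e+02] j [-1.23  0.28  1.51 -0.    1.36 -0.12] F [-0.2 -0.2 -0.2] T [0.02 0.02 0.  ] op 0.0854
```

```bash
python3 -m pendant '[[[0,0,0.006],[0,0,-6],0.0854],[[0,0,0.006],[0,0,-6],0.0854],[[0,0,0.006],[0,0,-6],0.0854],[[0,0,0.006],[0,0,-6],0.0854],[[0,0,0.006],[0,0,-6],0.0854],[[0,0,0.006],[0,0,-6],0.0854],[[0,0,0.006],[0,0,-6],0.0854],[[0,0,0.006],[0,0,-6],0.0854]]'; python3 -c "
from h import *
go(.475,.13,.35,74)
go(.475,.13,.35)"
```

```text
t: 0.77
position: [0.2574, -0.5129, 0.3515]
tool_rot: [-2.456, -1.949, -0.003]
contact_force: [-0.4, -0.5, 1.3]
opening: 0.0853
t0.77 pos [ 0.2574 -0.5129  0.3515] yaw 76.88 shift now-axes mm [675.5  66.    4.9] after-turn axes [678.   32.    1.5] turn [-0.2  -0.3   2.88] j [-1.23  0.31  1.59  0.    1.25 -1.  ] F [-0.4 -0.5  1.3] T [-0.    0.04 -0.02] op 0.0853
t0.77 pos [ 0.2574 -0.5129  0.3515] yaw 76.88 shift now-axes mm [675.5  66.    4.9] after-turn axes [675.5  66.    4.9] turn [0. 0. 0.] j [-1.23  0.31  1.59  0.    1.25 -1.  ] F [-0.4 -0.5  1.3] T [-0.    0.04 -0.02] op 0.0853
```

```bash
python3 -m pendant '[[[0.041,0.003,0],[0,0,-0.3],0.0854],[[0.041,0.003,0],[0,0,0.3],0.0854],[[0.041,0.003,0],[0,0,0.3],0.0854],[[0.041,0.003,0],[0,0,0.3],0.0854],[[0.041,0.003,0],[0,0,0.3],0.0854],[[0.041,0.003,0],[0,0,0.3],0.0854],[[0.041,0.003,0],[0,0,0.3],0.0854],[[0.041,0.003,0],[0,0,0.3],0.0854]]' >/dev/null;  python3 -m pendant '[[[0.041,0.003,0],[0,0,0],0.0854],[[0.041,0.003,0],[0,0,0],0.0854],[[0.041,0.003,0],[0,0,0],0.0854],[[0.041,0.003,0],[0,0,0],0.0854],[[0.041,0.003,0],[0,0,0],0.0854],[[0.04,0.002,0],[0,0,0],0.0854],[[0.02,0.002,0],[0,0,0],0.0854],[[0,0,0],[0,0,0],0.0854]]'; python3 -c "
from h import *
go(.475,.13,.35,74)
snap('wrist','w1')"
```

```text
t: 2.1
position: [0.4448, 0.0632, 0.3476]
tool_rot: [-2.487, -1.898, -0.006]
contact_force: [0.6, -0.7, 0.1]
opening: 0.0852
t2.10 pos [0.4448 0.0632 0.3476] yaw 74.68 shift now-axes mm [72.5 11.5 -1.7] after-turn axes [72.6 10.6 -2.4] turn [-0.48 -0.64  0.69] j [-0.02  0.13  1.85  0.01  1.17  0.24] F [ 0.6 -0.7  0.1] T [-0.01  0.06 -0.03] op 0.0852
```

View pics/w1.png

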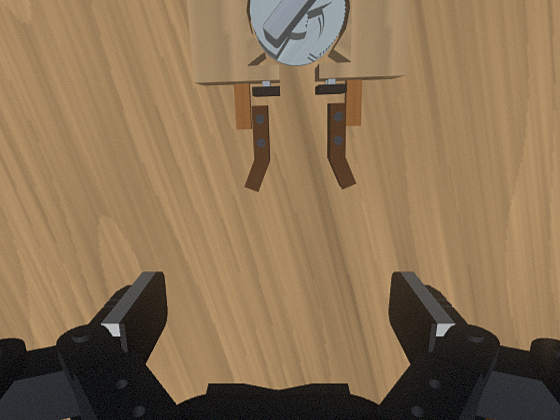

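The wrist view shows the panel's front edge from (196,83) to (407,75). The strips' inner edges are at columns 269 and 328, rows 105–155, and the disc is at the top, around (298,15).

```bash
python3 - <<'E'
from h import *
im,c=load("w1")
E=ray(c,[(196,83),(407,75)],.036); d=E[1]-E[0]; print("edge",E,np.linalg.norm(d),np.degrees(np.arctan2(d[1],d[0])), "mid",E.mean(0))
h=cv2.cvtColor(im,cv2.COLOR_BGR2HSV)
m=cv2.inRange(h,(0,90,20),(15,255,115)); m[260:]=0
# strip edges by row
L=[];Rr=[]
for r in range(108,156,3):
    xs=np.nonzero(m[r,240:365])[0]+240
    l=xs[xs<298];q=xs[xs>298]
    print(r,l.min() if len(l) else 0,l.max() if len(l) else 0,q.min() if len(q) else 0,q.max() if len(q) else 0) if r%9==0 else 0
    if len(l) and len(q): L.append((l.max()+.5,r));Rr.append((q.min()-.5,r))
for z in(.02,):
    A=ray(c,L,z);B=ray(c,Rr,z)
    f=lambda P:np.polyfit(P[:,1],P[:,0],1)
    a,b=f(A),f(B); print("strip dir deg",90-np.degrees(np.arctan(a[0])),90-np.degrees(np.arctan(b[0])),"gap",np.linalg.norm((B-A).mean(0)), "centre",((A+B)/2)[[0,-1]])
# disc
b=cv2.inRange(im,(120,0,0),(255,255,255))&cv2.inRange(h,(85,8,60),(130,120,255)); b[80:]=0
cs,_=cv2.findContours(b,cv2.RETR_EXTERNAL,cv2.CHAIN_APPROX_NONE); k=max(cs,key=cv2.contourArea)[:,0]
k=cv2.convexHull(k)[:,0]; k=k[(k[:,1]>3)]
P=ray(c,k,.036)[:,:2]
s=np.linalg.lstsq(np.c_[2*P,np.ones(len(P))],(P**2).sum(1),rcond=None)[0]; print("disc",s[:2],"r",np.sqrt(s[2]+s[:2]@s[:2]))
E
```

```text
edge [[0.40874353 0.16351472 0.036     ]
 [0.55440047 0.12913976 0.036     ]] 0.1496582209194752 -13.278806103771542 mid [0.481572   0.14632724 0.036     ]
108 252 267 327 345
117 252 267 330 345
126 251 268 327 345
135 253 268 328 345
144 254 269 329 345
153 254 269 328 344
strip dir deg 77.3792662724508 77.74520689101814 gap 0.04574335799992852 centre [[0.47449    0.12767471 0.02      ]
 [0.46704604 0.09421629 0.02      ]]
disc [0.49303952 0.17443772] r 0.021492069621231707
```

```bash
python3 -m pendant '[[[0.02,0.003,0],[-0.4,-0.6,-1],0.0854],[[0.02,0.002,0],[0,0,-0.5],0.0854],[[0.02,0.001,0],[0,0,0],0.0854],[[0.015,0,0],[0,0,0],0.0854],[[0,0,0],[0,0,0],0.0854],[[0,0,0],[0,0,0],0.0854],[[0,0,0],[0,0,0],0.0854],[[0,0,0],[0,0,0],0.0854]]'; python3 -c "
from h import *
go(.475,.13,.35,76)
snap('wrist','w2')
im,_=load('w2')
cv2.imwrite('pics/w2c.png',cv2.resize(im[20:320,150:450],None,fx=2,fy=2,interpolation=cv2.INTER_CUBIC))"
```

```text
t: 2.82
position: [0.4667, 0.1269, 0.3449]
tool_rot: [2.477, 1.932, -0.022]
contact_force: [0.4, 0.0, 0.6]
opening: 0.0856
t2.82 pos [0.4667 0.1269 0.3449] yaw 75.91 shift now-axes mm [ 5.   7.3 -5.2] after-turn axes [ 5.   7.3 -5.1] turn [-0.46  0.66 -0.1 ] j [ 0.12  0.19  1.78 -0.01  1.18  0.37] F [0.4 0.  0.6] T [-0.   -0.03 -0.  ] op 0.0856
```

View pics/w2c.png

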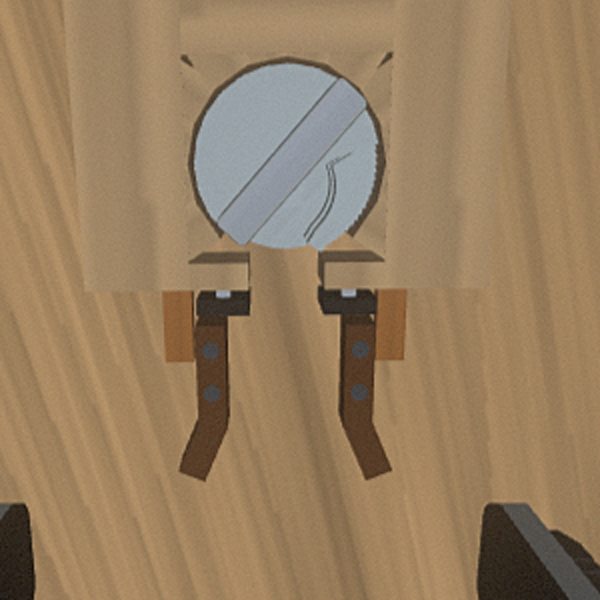

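The crop of the wrist view shows the whole mechanism. The disc centre is at about (286,155) in crop pixels and the front edge runs along row 290. The strips' inner edges are at columns 229 and 342, and the pads' inner edges at 250 and 318.

```bash
python3 - <<'E'
from h import *
im,c=load("w2")
f=lambda pts,z:ray(c,np.array(pts)/2.+[149.75,19.75],z)
E=f([(85,290),(488,289)],.036); d=E[1]-E[0]; print("edge",np.linalg.norm(d),np.degrees(np.arctan2(d[1],d[0])),"mid",E.mean(0))
D=f([(286.5,155)],.036)[0]; print("disc",D)
dd=f([(193,155),(380,155)],.036);print("diam",np.linalg.norm(dd[0]-dd[1]))
S=f([(229,320),(342.5,320),(229,415),(342,415)],.02); print("gap",np.linalg.norm(S[0]-S[1]),np.linalg.norm(S[2]-S[3]));a=S[:2].mean(0);b=S[2:].mean(0); print("strip c",a,b,np.degrees(np.arctan2(*(a-b)[1::-1])))
P=f([(250,303),(318,303)],.034); print("pads",P.mean(0),np.linalg.norm(P[0]-P[1]))
F=f([(206,480),(366,475)],.02); print("flare",F.mean(0),np.linalg.norm(F[0]-F[1]))
for n,q in(("edge",E.mean(0)),("sa",a),("sb",b),("pads",P.mean(0)),("flare",F.mean(0))):
    v=D-q; print(n,np.linalg.norm(v[:2]),np.degrees(np.arctan2(v[1],v[0])))
B=f([(354,92),(234,229)],.074);v=B[0]-B[1];print("bar",np.linalg.norm(v),np.degrees(np.arctan2(v[1],v[0])),B.mean(0))
E
```

```text
edge 0.1498594243009571 -13.860700058978804 mid [0.48023825 0.14669008 0.036     ]
disc [0.49154123 0.19323995 0.036     ]
diam 0.0661319654152215
gap 0.04516249391975056 0.04668270678170725
strip c [0.47712363 0.13206925 0.02      ] [0.46773006 0.09319543 0.02      ] 76.41531346980769
pads [0.47829813 0.14154877 0.034     ] 0.025602535340284942
flare [0.46137019 0.06589995 0.02      ] 0.06782562978192072
edge 0.04790248196053056 76.35189930017516
sa 0.06284681273779996 76.7377480490145
sb 0.10283909531249245 76.61235836353335
pads 0.053360646790515144 75.630107309764
flare 0.13086545810710193 76.67054155959546
bar 0.05409681238562231 33.983100958960875 [0.491678   0.19092076 0.074     ]
```

```bash
python3 -m pendant '[[[-0.03,0,0],[-0.4,0.6,-5.2],0.0854],[[-0.04,0,0.0],[0,0,-5.2],0.0854],[[-0.04,0,0],[0,0,-5.2],0.0854],[[-0.041,0,0],[0,0,0],0.0854],[[-0.041,0,0],[0,0,0],0.0854],[[-0.041,0,0],[0,0,0],0.0854],[[-0.041,0,0],[0,0,0],0.0854],[[-0.041,0,0],[0,0,0],0.0854]]'; python3 -c "
from h import *
go(.4389,-.2635,.22,91.6)"
```

```text
t: 3.53
position: [0.4536, -0.19, 0.346]
tool_rot: [2.173, 2.269, 0.004]
contact_force: [0.9, 0.6, -0.1]
opening: 0.0853
t3.53 pos [ 0.4536 -0.19    0.346 ] yaw 92.46 shift now-axes mm [-72.9 -18.1 125.9] after-turn axes [-73.  -16.8 126. ] turn [ 0.1  -0.09  0.86] j [-0.54  0.19  1.77  0.    1.18 -0.58] F [ 0.9  0.6 -0.1] T [-0.02 -0.05  0.02] op 0.0853
```

```bash
python3 -m pendant '[[[-0.015,-0.004,0.025],[0,0,0.8],0.0854],[[-0.016,-0.004,0.025],[0,0,0],0.0854],[[-0.016,-0.004,0.025],[0,0,0],0.0854],[[-0.016,-0.004,0.02],[0,0,0],0.0854],[[-0.01,-0.001,0.015],[0,0,0],0.0854],[[0,0,0.01],[0,0,0],0.0854],[[0,0,0],[0,0,0],0.0854],[[0,0,0],[0,0,0],0.0854]]'; python3 -c "
from h import *
go(.4389,-.2635,.181,91.6)
snap('wrist','w3')"
```

```text
t: 4.2
position: [0.4338, -0.2839, 0.2243]
tool_rot: [2.204, 2.221, -0.0]
contact_force: [-0.0, -0.0, -0.4]
opening: 0.0853
t4.20 pos [ 0.4338 -0.2839  0.2243] yaw 90.45 shift now-axes mm [20.7  4.9 43.1] after-turn axes [20.2  5.7 43.3] turn [ 0.49  0.53 -1.15] j [-0.71  0.36  1.89 -0.    0.88 -0.72] F [-0.  -0.  -0.4] T [ 0.02 -0.02  0.01] op 0.0853
```

View pics/w3.png

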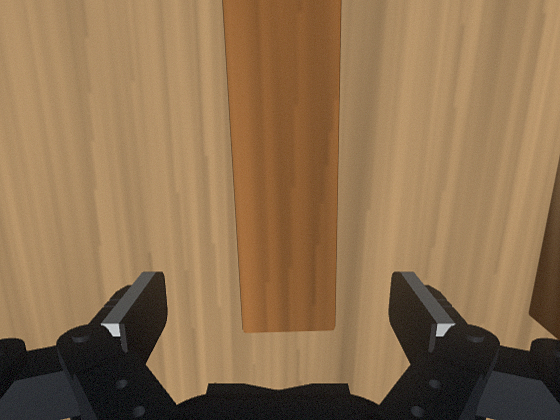

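The rail is between the open fingers, with its rear top edge from (243,331) to (336,329). The side edges run up to (223,0) and (342,0).

```bash
python3 - <<'E'
from h import *
im,c=load("w3")
P=ray(c,[(243,331),(336,329),(223,0),(342,0)],.036); r=P[:2].mean(0);f=P[2:].mean(0);u=(f-r)/np.linalg.norm(f-r)
print(np.linalg.norm(P[0]-P[1]),np.linalg.norm(P[2]-P[3]),"rear",r,"dir",np.degrees(np.arctan2(u[1],u[0])))
g=r+u*.055; print("grip",g, "end",r+u*.15); go(g[0],g[1],.181,np.degrees(np.arctan2(u[1],u[0])))
E
```

```text
0.04487981865285748 0.0446152442651916 rear [ 0.44114536 -0.32064437  0.036     ] dir 92.02429424402885
grip [ 0.43920258 -0.2656787   0.036     ] end [ 0.43584687 -0.17073798  0.036     ]
t4.25 pos [ 0.4337 -0.2836  0.2244] yaw 90.47 shift now-axes mm [18.3  5.3 43.3] after-turn axes [17.7  6.1 43.4] turn [ 0.48  0.53 -1.55] j [-0.71  0.36  1.89 -0.    0.88 -0.72] F [-0.6 -0.6 -0.7] T [0.02 0.02 0.01] op 0.0858
```

```bash
python3 -m pendant '[[[0.009,0.003,0.01],[0.5,0.5,-1.5],0.0854],[[0.009,0.003,0.01],[0,0,0],0.0854],[[0,0,0.01],[0,0,0],0.0854],[[0,0,0.007],[0,0,0],0.0854],[[0,0,0.004],[0,0,0],0.0854],[[0,0,0],[0,0,0],0.0854],[[0,0,0],[0,0,0],0.0854],[[0,0,0],[0,0,0],0.0854]]'; python3 -c "
from h import *
go(.4392,-.2657,.181,92)"
```

```text
t: 4.92
position: [0.4413, -0.2632, 0.1838]
tool_rot: [2.169, 2.265, 0.0]
contact_force: [-0.9, 0.2, -0.9]
opening: 0.0855
t4.92 pos [ 0.4413 -0.2632  0.1838] yaw 92.46 shift now-axes mm [-2.4 -2.2  2.8] after-turn axes [-2.4 -2.2  2.8] turn [0.22 0.22 0.46] j [-0.67  0.41  1.94 -0.    0.78 -0.72] F [-0.9  0.2 -0.9] T [-0.02  0.    0.01] op 0.0855
```

Close, with moderate force.

```bash
python3 -m pendant '[[[-0.002,-0.002,0.002],[0.2,0.2,0.4],0.0854],[[0,0,0],[0,0,0],0.04],[[0,0,0],[0,0,0],0.04],[[0,0,0],[0,0,0],0.04],[[0,0,0],[0,0,0],0.04],[[0,0,0],[0,0,0],0.04],[[0,0,0],[0,0,0],0.04],[[0,0,0],[0,0,0],0.04]]' 50; python3 -c "
from h import *
go(.4402,-.2632,.19,92)"
```

```text
t: 5.58
position: [0.4394, -0.2666, 0.183]
tool_rot: [2.181, 2.257, 0.0]
contact_force: [-0.5, -0.4, -0.3]
opening: 0.044
t5.58 pos [ 0.4394 -0.2666  0.183 ] yaw 91.96 shift now-axes mm [ 3.4  1.  -7. ] after-turn axes [ 3.4  0.9 -7. ] turn [ 0.12  0.11 -0.04] j [-0.68  0.41  1.94 -0.    0.79 -0.72] F [-0.5 -0.4 -0.3] T [0.   0.1  0.02] op 0.0440
```

```bash
python3 -m pendant '[[[0,0,-0.006],[0,0,0],0.04],[[0.01,0,-0.003],[0,0,0],0.04],[[0.03,0,0],[0,0,2.6],0.04],[[0.04,0,0],[0,0,2.6],0.04],[[0.04,0,0],[0,0,2.6],0.04],[[0.04,0,0],[0,0,2.6],0.04],[[0.02,0,0],[0,0,2.6],0.04],[[0,0,0],[0,0,2.6],0.04]]'; python3 -c "
from h import *
go(.4340,-.0477,.19,76.5)"
```

```text
t: 6.25
position: [0.446, -0.0796, 0.191]
tool_rot: [2.489, 1.917, -0.002]
contact_force: [-0.0, -0.9, -3.6]
opening: 0.0441
t6.25 pos [ 0.446  -0.0796  0.191 ] yaw 75.20 shift now-axes mm [ 27.8 -19.7   1. ] after-turn axes [ 28.2 -19.1   1. ] turn [-0.05  0.08 -1.3 ] j [-0.33  0.33  2.06 -0.    0.75 -0.07] F [-0.  -0.9 -3.6] T [-0.07  0.01  0.  ] op 0.0441
```

```bash
python3 -m pendant '[[[0.005,-0.01,0],[0,0,-1.3],0.04],[[0.01,-0.007,0],[0,0,0],0.04],[[0.01,-0.003,0],[0,0,0],0.04],[[0.0,0,0],[0,0,0],0.04],[[0,0,0],[0,0,0],0.04],[[0,0,0],[0,0,0],0.04],[[0,0,0],[0,0,0],0.04],[[0,0,0],[0,0,0],0.04]]'; python3 -c "
from h import *
go(.4340,-.0477,.183,76.5)
snap('wrist','w4')"
```

```text
t: 6.92
position: [0.4274, -0.045, 0.191]
tool_rot: [-2.452, -1.957, 0.008]
contact_force: [0.1, -0.2, -5.0]
opening: 0.0443
t6.92 pos [ 0.4274 -0.045   0.191 ] yaw 77.19 shift now-axes mm [-1.2  7.   8. ] after-turn axes [-1.1  7.   8. ] turn [-0.35  0.08  0.69] j [-0.27  0.31  2.11 -0.    0.73 -0.04] F [ 0.1 -0.2 -5. ] T [-0.16  0.02 -0.  ] op 0.0443
```

View pics/w4.png

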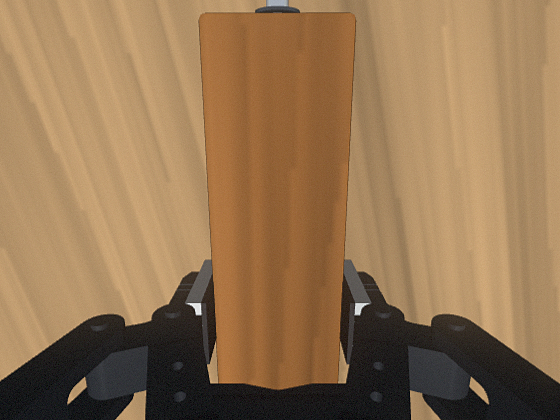

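The rail sits straight in the jaws. Its front top edge is from (200,13) to (357,13), with the stud at column 278.

```bash
python3 - <<'E'
from h import *
im,c=load("w4"); o=arm.get_obs(); R=Ro.from_rotvec(o["tool_rot"]).as_matrix()
P=ray(c,[(200,13),(357,13),(213,300),(346,300)],.044); print(np.linalg.norm(P[0]-P[1]))
print(((P-o["position"])@R).round(4)); 
C=np.array([.4914,.1915]);u=np.array([.2334,.9724]);v=np.array([.9724,-.2334])
for q in(P[:2].mean(0)[:2]-C,o["position"][:2]-C): print("panel x,y",q@v,q@u)
E
```

```text
0.04412657529006053
[[ 0.0945 -0.0224  0.147 ]
 [ 0.0945  0.0218  0.1468]
 [ 0.0043 -0.023   0.1472]
 [ 0.0045  0.0232  0.1469]]
panel x,y -0.00911967596824314 -0.15066078692625082
panel x,y -0.006839816221357944 -0.2449669746569748
```

```bash
python3 -m pendant '[[[0,0.007,0.002],[0,0,0.7],0.04],[[0,0,0.003],[-0.3,0,0],0.04],[[0,0,0.002],[0,0,0],0.04],[[0.0,0,0],[0,0,0],0.04],[[0,0,0],[0,0,0],0.04],[[0,0,0],[0,0,0],0.04],[[0,0,0],[0,0,0],0.04],[[0,0,0],[0,0,0],0.04]]'; cat >> h.py <<'E'
C=np.array([.4914,.1915]);u=np.array([.2334,.9724]);v=np.array([.9724,-.2334])
def st():
    o=arm.get_obs(); q=o["position"][:2]-C; f=o["contact_force"]
    print("panel TCP x %.1f end y %.1f mm"%(q@v*1e3,(q@u+.0955)*1e3),"F panel",np.round([f[:2]@v,f[:2]@u],1)); go(*(C-.246*u),.183,76.5)
E
python3 -c "
from h import *
st()"
```

```text
t: 7.63
position: [0.4363, -0.0484, 0.1831]
tool_rot: [2.47, 1.939, -0.001]
contact_force: [-0.7, -0.1, -3.3]
opening: 0.0437
panel TCP x 2.4 end y -150.6 mm F panel [-0.7 -0.2]
t7.63 pos [ 0.4363 -0.0484  0.1831] yaw 76.27 shift now-axes mm [ 0.1 -2.4  0.1] after-turn axes [ 0.1 -2.4  0.1] turn [ 0.05  0.08 -0.23] j [-0.27  0.33  2.1  -0.    0.71 -0.03] F [-0.7 -0.1 -3.3] T [-0.08 -0.02 -0.02] op 0.0437
```

```bash
python3 -m pendant '[[[0.008,-0.001,0],[0,0,-0.2],0.04],[[0.008,-0.001,0],[0,0,0],0.04],[[0.008,0,0],[0,0,0],0.04],[[0.008,0,0],[0,0,0],0.04],[[0.006,0,0],[0,0,0],0.04],[[0.004,0,0],[0,0,0],0.04],[[0,0,0],[0,0,0],0.04],[[0,0,0],[0,0,0],0.04]]'; python3 -c "
from h import *
st()"
```

```text
t: 8.3
position: [0.4448, -0.0013, 0.1831]
tool_rot: [2.464, 1.946, -0.0]
contact_force: [-0.1, -0.1, -4.3]
opening: 0.044
panel TCP x -0.4 end y -102.8 mm F panel [-0.1 -0.1]
t8.30 pos [ 0.4448 -0.0013  0.1831] yaw 76.60 shift now-axes mm [-47.7   0.3   0.2] after-turn axes [-47.7   0.4   0.1] turn [0.05 0.06 0.1 ] j [-0.16  0.34  2.09 -0.    0.72  0.08] F [-0.1 -0.1 -4.3] T [-0.18  0.02 -0.02] op 0.0440
```

```bash
python3 -m pendant '[[[0.006,0,0],[0,0,0],0.04],[[0.006,0,0],[0,0,0],0.04],[[0.006,0,0],[0,0,0],0.04],[[0.006,0,0],[0,0,0],0.04],[[0.004,0,0],[0,0,0],0.04],[[0.002,0,0],[0,0,0],0.04],[[0,0,0],[0,0,0],0.04],[[0,0,0],[0,0,0],0.04]]'; python3 -c "
from h import *
st();snap('wrist','w5')"
```

```text
t: 8.97
position: [0.4526, 0.0308, 0.1831]
tool_rot: [2.464, 1.946, -0.001]
contact_force: [-0.6, -0.4, -4.2]
opening: 0.0441
panel TCP x -0.2 end y -69.8 mm F panel [-0.5 -0.5]
t8.97 pos [0.4526 0.0308 0.1831] yaw 76.59 shift now-axes mm [-80.7   0.1   0.2] after-turn axes [-80.7   0.2   0.1] turn [0.07 0.08 0.09] j [-0.08  0.35  2.07 -0.    0.73  0.15] F [-0.6 -0.4 -4.2] T [-0.11  0.02 -0.03] op 0.0441
```

View pics/w5.png

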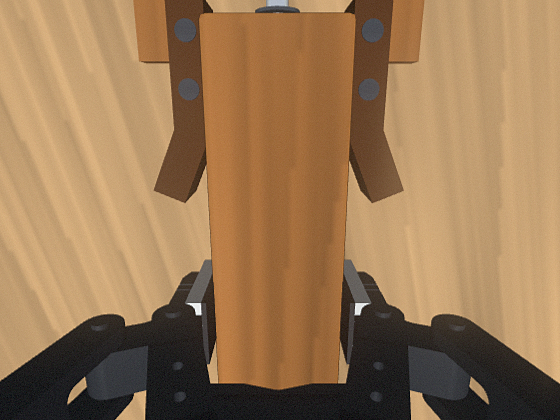

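The rail is centred in the cradle between the two strips. I'm pushing on in small steps to find the stop.

```bash
python3 -m pendant '[[[0.003,0,0],[0,0,0],0.04],[[0.002,0,0],[0,0,0],0.04],[[0.002,0,0],[0,0,0],0.04],[[0.002,0,0],[0,0,0],0.04],[[0,0,0],[0,0,0],0.04],[[0,0,0],[0,0,0],0.04],[[0,0,0],[0,0,0],0.04],[[0,0,0],[0,0,0],0.04]]'; python3 -c "
from h import *
st()"; python3 -m pendant '[[[0.001,0,0],[0,0,0],0.04],[[0.001,0,0],[0,0,0],0.04],[[0,0,0],[0,0,0],0.04],[[0,0,0],[0,0,0],0.04],[[0,0,0],[0,0,0],0.04],[[0,0,0],[0,0,0],0.04],[[0,0,0],[0,0,0],0.04],[[0,0,0],[0,0,0],0.04]]'; python3 -c "
from h import *
st()"
```

```text
t: 9.68
position: [0.4548, 0.0398, 0.1831]
tool_rot: [2.466, 1.944, -0.001]
contact_force: [-0.5, -0.2, -3.3]
opening: 0.0442
panel TCP x -0.2 end y -60.5 mm F panel [-0.4 -0.3]
t9.68 pos [0.4548 0.0398 0.1831] yaw 76.51 shift now-axes mm [-90.    0.2   0.2] after-turn axes [-90.    0.2   0.1] turn [0.06 0.09 0.01] j [-0.06  0.35  2.06 -0.    0.73  0.17] F [-0.5 -0.2 -3.3] T [-0.08  0.02 -0.03] op 0.0442
t: 10.35
position: [0.4551, 0.0408, 0.1833]
tool_rot: [2.463, 1.944, -0.004]
contact_force: [-0.1, -1.9, -3.5]
opening: 0.0444
panel TCP x -0.1 end y -59.5 mm F panel [ 0.3 -1.9]
t10.35 pos [0.4551 0.0408 0.1833] yaw 76.57 shift now-axes mm [-91.   -0.    0.7] after-turn axes [-91.    0.1   0.3] turn [0.07 0.23 0.07] j [-0.06  0.35  2.06 -0.01  0.73  0.18] F [-0.1 -1.9 -3.5] T [-0.26  0.03 -0.03] op 0.0444
```

```bash
for i in 1 2; do python3 -m pendant '[[[0.001,0,0],[0,0,0],0.04],[[0.001,0,0],[0,0,0],0.04],[[0,0,0],[0,0,0],0.04],[[0,0,0],[0,0,0],0.04],[[0,0,0],[0,0,0],0.04],[[0,0,0],[0,0,0],0.04],[[0,0,0],[0,0,0],0.04],[[0,0,0],[0,0,0],0.04]]'>/dev/null; python3 -c "
from h import *
st()"; done
```

```text
panel TCP x 0.2 end y -58.8 mm F panel [ 0.4 -3. ]
t11.02 pos [0.4555 0.0414 0.1835] yaw 76.69 shift now-axes mm [-91.7  -0.5   1.3] after-turn axes [-91.7  -0.1   0.5] turn [0.08 0.46 0.19] j [-0.06  0.35  2.06 -0.01  0.73  0.18] F [-0.3 -3.  -3.3] T [-0.32  0.09 -0.01] op 0.0440
panel TCP x 0.3 end y -58.1 mm F panel [ 0.  -2.5]
t11.68 pos [0.4559 0.042  0.1838] yaw 76.83 shift now-axes mm [-92.3  -0.9   1.9] after-turn axes [-92.4  -0.3   0.8] turn [0.1  0.7  0.33] j [-0.06  0.35  2.06 -0.02  0.73  0.19] F [-0.6 -2.4 -3.3] T [-0.31  0.09  0.07] op 0.0440
```

```bash
python3 -m pendant '[[[0.003,0,0],[0,0.7,0],0.04],[[0.003,0,0],[0,0.3,0],0.04],[[0.003,0,0],[0,0,0],0.04],[[0.003,0,0],[0,0,0],0.04],[[0,0,0],[0,0,0],0.04],[[0,0,0],[0,0,0],0.04],[[0,0,0],[0,0,0],0.04],[[0,0,0],[0,0,0],0.04]]'>/dev/null; python3 -c "
from h import *
st();snap('wrist','w6')"
```

```text
panel TCP x 2.0 end y -56.7 mm F panel [ 0.2 -2.8]
t12.35 pos [0.4579 0.0431 0.1846] yaw 77.61 shift now-axes mm [-93.7  -3.9   3.6] after-turn axes [-93.8  -2.    1.6] turn [0.19 1.23 1.11] j [-0.05  0.35  2.05 -0.03  0.74  0.19] F [-0.5 -2.8 -1.6] T [-0.31  0.08  0.01] op 0.0438
```

View pics/w6.png

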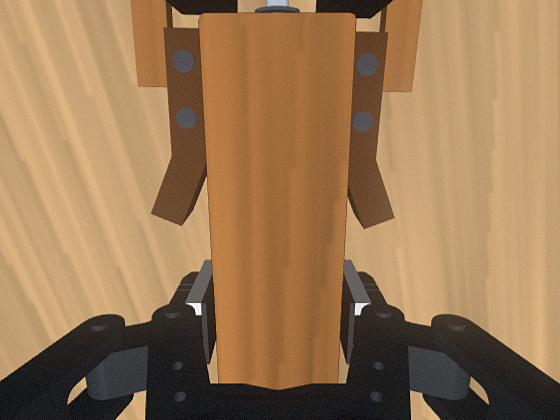

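```bash
python3 - <<'E'
from h import *
im,c=load("w6")
P=ray(c,[(200,13),(356,13)],.036);S=ray(c,[(165,28),(387,32)],.02); F=ray(c,[(183,226),(364,228)],.02)
for n,q in(("end",P),("strip",S),("flare tips",F)):
    q=q.mean(0)[:2]-C; print(n,(q@v*1e3).round(1),(q@u*1e3).round(1))
d=(P[1]-P[0]);print("rail yaw",np.degrees(np.arctan2(d[1],d[0])))
E
```

```text
end 0.5 -61.0
strip -0.0 -63.0
flare tips 0.3 -130.4
rail yaw -12.346974476557293
```

```bash
python3 -m pendant '[[[0,0,0],[0,0,0],0.0854],[[0,0,0],[0,0,0],0.0854],[[0,0,0],[0,0,0],0.0854],[[0,0,0],[0,0,0],0.0854],[[0,0,0],[0,0,0],0.0854],[[0,0,0],[0,0,0],0.0854],[[0,0,-0.01],[0,0,0],0.0854],[[0,0,-0.02],[0,0,0],0.0854]]'; python3 -m pendant '[[[0,0,-0.03],[0,1.2,0.5],0.0854],[[0,0,-0.03],[0,0,0],0.0854],[[0,0,-0.03],[0,0,0],0.0854],[[0,0,-0.03],[0,0,0],0.0854],[[0.02,0,-0.01],[0,0,0],0.0854],[[0.03,0,0],[0,0,0],0.0854],[[0.02,0,0],[0,0,0],0.0854],[[0,0,0],[0,0,0],0.0854]]'; python3 -c "
from h import *
go(.4914,.1915,.35,76.5);snap('wrist','w7')
im,_=load('w7')
cv2.imwrite('pics/w7c.png',cv2.resize(im[0:300,130:430],None,fx=2,fy=2,interpolation=cv2.INTER_CUBIC))"
```

```text
t: 13.07
position: [0.458, 0.0455, 0.2131]
tool_rot: [2.44, 1.96, -0.023]
contact_force: [-0.1, 0.5, -0.6]
opening: 0.0854
t: 13.73
position: [0.4746, 0.1157, 0.3546]
tool_rot: [2.461, 1.95, 0.018]
contact_force: [0.1, -0.4, 0.4]
opening: 0.0851
t13.73 pos [0.4746 0.1157 0.3546] yaw 76.80 shift now-axes mm [77.6 -1.   5.2] after-turn axes [77.6 -1.4  4.6] turn [ 0.49 -0.43  0.3 ] j [0.09 0.18 1.77 0.   1.18 0.32] F [ 0.1 -0.4  0.4] T [ 0.02 -0.   -0.  ] op 0.0851
```

View pics/w7c.png

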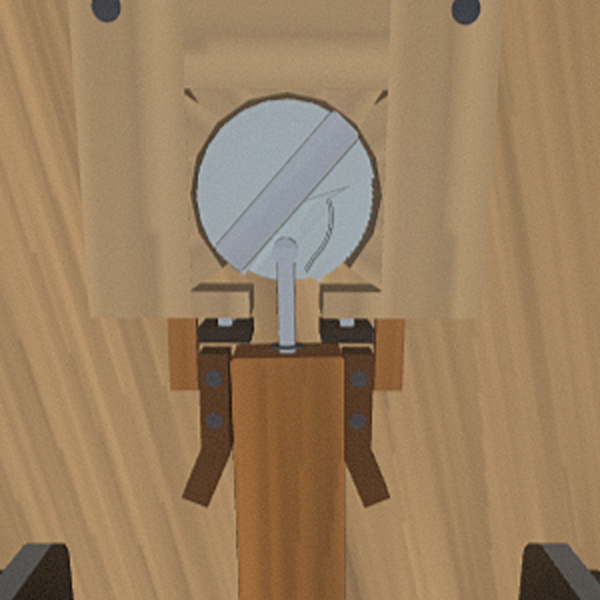

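The stud head sits in the cam's mouth at crop pixel (286,245), and the rail is straight in the cradle. Next I'll measure the end's position and the bar.

```bash
python3 - <<'E'
from h import *
im,c=load("w7")
f=lambda pts,z:ray(c,np.array(pts)/2.+[129.75,-.25],z)
def pr(n,q): q=q.mean(0)[:2]-C; print(n,(q@v*1e3).round(1),(q@u*1e3).round(1))
pr("disc",f([(194,187),(378,187)],.036)); pr("disc v",f([(287,97),(287,279)],.036))
pr("edge",f([(92,318),(482,317)],.036)); pr("head",f([(287,247)],.032)); pr("rail end",f([(234,358),(343,357)],.036)); pr("strip",f([(200,349),(372,349)],.02))
B=f([(345,122),(230,257)],.074);w=B[0]-B[1];pr("bar",B);print(np.linalg.norm(w),np.degrees(np.arctan2(w[1],w[0])))
q=f([(287,187)],.036)[0];print(q)
E
```

```text
disc -0.3 1.8
disc v 0.1 0.4
edge 0.3 -46.1
head 0.1 -19.9
rail end 0.8 -61.6
strip -0.2 -61.1
bar -0.1 -0.6
0.055257960569225176 35.00947386180632
[0.49187253 0.19322472 0.036     ]
```

```bash
python3 -m pendant '[[[0.025,0,0],[0.5,-0.4,0],0.0854],[[0.025,0,0],[0,0,0],0.0854],[[0.02,0,0],[0,0,0],0.0854],[[0.003,0,0],[0,0,-7],0.0854],[[0,0,0],[0,0,-7],0.0854],[[0,0,0],[0,0,-7],0.0854],[[0,0,0],[0,0,-7],0.0854],[[0,0,0],[0,0,-7],0.0854]]'; python3 -m pendant '[[[0,0,0],[0,0,-7],0.0854],[[0,0,0],[0,0,-7],0.0854],[[0,0,0],[0,0,-7],0.0854],[[0,0,0],[0,0,-7],0.0854],[[0,0,0],[0,0,-7],0.0854],[[0,0,0],[0,0,-7],0.0854],[[0,0,0],[0,0,-7],0.0854],[[0,0,0],[0,0,-7],0.0854]]';python3 -c "
from h import *
go(.4914,.1915,.28,214.5)"
```

```text
t: 14.45
position: [0.4893, 0.1829, 0.3503]
tool_rot: [-1.741, -2.61, 0.022]
contact_force: [-0.8, -0.8, 0.3]
opening: 0.0857
t: 15.12
position: [0.4866, 0.1742, 0.3453]
tool_rot: [-0.276, -3.107, 0.031]
contact_force: [-0.3, -0.1, 0.2]
opening: 0.0856
t15.12 pos [0.4866 0.1742 0.3453] yaw 169.83 shift now-axes mm [-3.  19.3 64.9] after-turn axes [-13.7  11.6  65.3] turn [ -0.72  -1.61 -44.66] j [ 0.21  0.24  1.71 -0.01  1.22 -1.18] F [-0.3 -0.1  0.2] T [ 0.02  0.   -0.04] op 0.0856
```

```bash
python3 -m pendant '[[[0,0,0],[-0.5,-1.2,-7],0.0854],[[0,0,0],[0,0,-7],0.0854],[[0,0,0],[0,0,-7],0.0854],[[0,0,0.02],[0,0,-7],0.0854],[[0,0,0.02],[0,0,-7],0.0854],[[0,0,0.02],[0,0,-7],0.0854],[[0,0,0],[0,0,0],0.0854],[[0,0,0],[0,0,0],0.0854]]';python3 -c "
from h import *
go(.4914,.1915,.235,214.5)"
```

```text
t: 15.78
position: [0.4843, 0.1649, 0.281]
tool_rot: [0.878, -3.002, 0.023]
contact_force: [0.7, 0.7, -0.2]
opening: 0.0852
t15.78 pos [0.4843 0.1649 0.281 ] yaw -147.38 shift now-axes mm [-21.1  19.1  45.4] after-turn axes [-20.9  17.9  46. ] turn [-0.57 -1.02 -1.88] j [ 0.2   0.29  1.82 -0.02  1.04 -1.93] F [ 0.7  0.7 -0.2] T [ 0.01  0.01 -0.03] op 0.0852
```

```bash
python3 -m pendant '[[[-0.01,0.009,0],[-0.5,-1,-1.9],0.0854],[[-0.01,0.008,0],[0,0,0],0.0854],[[0,0,0],[0,0,0],0.0854],[[0,0,0.02],[0,0,0],0.0854],[[0,0,0.013],[0,0,0],0.0854],[[0,0,0],[0,0,0],0.0854],[[0,0,0],[0,0,0],0.0854],[[0,0,0],[0,0,0],0.0854]]';python3 -c "
from h import *
go(.4914,.1915,.218,214.5)"
```

```text
t: 16.45
position: [0.4957, 0.1939, 0.2537]
tool_rot: [-0.919, 2.99, -0.002]
contact_force: [-0.0, -0.6, -0.3]
opening: 0.0852
t16.45 pos [0.4957 0.1939 0.2537] yaw -145.83 shift now-axes mm [ 5.4  0.7 35.6] after-turn axes [ 4.9  0.5 35.7] turn [-0.31  0.7  -0.33] j [ 0.24  0.34  1.82 -0.    0.96 -1.92] F [-0.  -0.6 -0.3] T [ 0.   -0.03 -0.04] op 0.0852
```

```bash
python3 -m pendant '[[[0.004,0.0,0],[-0.2,0.5,-0.3],0.0854],[[0,0,0.012],[0,0,0],0.0854],[[0,0,0.012],[0,0,0],0.0854],[[0,0,0.008],[0,0,0],0.0854],[[0,0,0],[0,0,0],0.0854],[[0,0,0],[0,0,0],0.0854],[[0,0,0],[0,0,0],0.0854],[[0,0,0],[0,0,0],0.0854]]';python3 -c "
from h import *
go(.4914,.1915,.218,214.5)"
```

```text
t: 17.12
position: [0.4939, 0.1917, 0.227]
tool_rot: [-0.928, 2.988, -0.003]
contact_force: [0.5, -0.4, 0.5]
opening: 0.0852
t17.12 pos [0.4939 0.1917 0.227 ] yaw -145.48 shift now-axes mm [2.3 1.3 8.9] after-turn axes [2.2 1.2 9. ] turn [-0.31  0.64  0.02] j [ 0.24  0.37  1.86 -0.    0.9  -1.93] F [ 0.5 -0.4  0.5] T [ 0.    0.04 -0.02] op 0.0852
```

```bash
python3 -m pendant '[[[0.002,0.001,0.007],[-0.2,0.5,0],0.0854],[[0,0,0],[0,0,0],0.05],[[0,0,0],[0,0,0],0.006],[[0,0,0],[0,0,0],0.006],[[0,0,0],[0,0,0],0.006],[[0,0,0],[0,0,0],0.006],[[0,0,0],[0,0,0],0.006],[[0,0,0],[0,0,0],0.006]]' 40;python3 -c "
from h import *
go(.4914,.1915,.218,214.5)"
```

```text
t: 17.78
position: [0.4921, 0.1914, 0.2207]
tool_rot: [-0.931, 2.996, -0.002]
contact_force: [0.3, -1.0, 0.7]
opening: 0.0111
t17.78 pos [0.4921 0.1914 0.2207] yaw -145.49 shift now-axes mm [0.6 0.5 2.7] after-turn axes [0.6 0.5 2.7] turn [-0.15  0.22  0.01] j [ 0.24  0.38  1.87 -0.    0.89 -1.93] F [ 0.3 -1.   0.7] T [-0.04  0.01 -0.07] op 0.0111
```

```bash
cat >> h.py <<'E'
def cam():
    o=arm.get_obs(); R=Ro.from_rotvec(o["tool_rot"]).as_matrix(); a=np.degrees(np.arctan2(R[1,0],R[0,0]))%360
    print("t%.2f"%o["t"],"yaw %.2f cam~%.3f"%(a,np.radians(-13.5+180-a)+.7),"Tz %.3f"%o["ft_torque"][2],"F",o["contact_force"].round(1),"off mm",((o["position"][:2]-C)*1e3).round(1),"z%.4f"%o["position"][2],"op %.4f"%o["opening"],"j6 %.2f"%o["joints"][5])
E
python3 -m pendant '[[[0,0,0],[0,0,2],0.006],[[0,0,0],[0,0,3],0.006],[[0,0,0],[0,0,3],0.006],[[0,0,0],[0,0,3],0.006],[[0,0,0],[0,0,3],0.006],[[0,0,0],[0,0,3],0.006],[[0,0,0],[0,0,3],0.006],[[0,0,0],[0,0,3],0.006]]' >/dev/null; python3 -c "
from h import *
cam()"
python3 -m pendant '[[[0,0,0],[0,0,1],0.006],[[0,0,0],[0,0,1],0.006],[[0,0,0],[0,0,1],0.006],[[0,0,0],[0,0,1],0.006],[[0,0,0],[0,0,1],0.006],[[0,0,0],[0,0,1],0.006],[[0,0,0],[0,0,1],0.006],[[0,0,0],[0,0,1],0.006]]' >/dev/null; python3 -c "
from h import *
cam()"
```

```text
t18.45 yaw 190.73 cam~0.277 Tz 0.175 F [ 0.3 -0.5  1.6] off mm [ 0.9 -0.5] z0.2207 op 0.0109 j6 -1.52
t19.12 yaw 182.23 cam~0.425 Tz 0.180 F [ 0.6 -0.4 -0.5] off mm [ 0.9 -0.7] z0.2207 op 0.0115 j6 -1.37
```

```bash
for i in 1 2 3; do python3 -m pendant '[[[0,0,0],[0,0,0],0.006],[[0,0,0],[0,0,0],0.006],[[0,0,0],[0,0,0],0.006],[[0,0,0],[0,0,1],0.006],[[0,0,0],[0,0,1],0.006],[[0,0,0],[0,0,1],0.006],[[0,0,0],[0,0,1],0.006],[[0,0,0],[0,0,1],0.006]]' >/dev/null; python3 -c "
from h import *
cam()"; done
```

```text
t19.78 yaw 176.73 cam~0.521 Tz 0.209 F [ 1.2 -0.5  0.2] off mm [ 1.  -0.8] z0.2207 op 0.0114 j6 -1.27
t20.45 yaw 171.19 cam~0.618 Tz 0.219 F [ 0.3 -1.4 -1.5] off mm [ 0.9 -0.9] z0.2207 op 0.0113 j6 -1.17
t21.12 yaw 165.64 cam~0.715 Tz 0.141 F [-0.8 -0.8 -0.1] off mm [ 0.9 -1. ] z0.2207 op 0.0111 j6 -1.08
```

```bash
cat >> h.py <<'E'
def avg(n=6):
    T=[]
    for _ in range(n): T.append(arm.get_obs()["ft_torque"][2]); arm.capture("top")
    print("Tz",np.round(T,3),"mean %.3f"%np.mean(T))
E
python3 -c "
from h import *
avg();cam()"; for i in 1; do python3 -m pendant '[[[0,0,0],[0,0,0],0.006],[[0,0,0],[0,0,0],0.006],[[0,0,0],[0,0,0],0.006],[[0,0,0],[0,0,0],0.006],[[0,0,0],[0,0,1],0.006],[[0,0,0],[0,0,1],0.006],[[0,0,0],[0,0,1],0.006],[[0,0,0],[0,0,1],0.006]]' >/dev/null; python3 -c "
from h import *
avg();cam()"; done
```

```text
Tz [ 0.141  0.067  0.038  0.038 -0.018 -0.046] mean 0.037
t21.42 yaw 165.73 cam~0.713 Tz -0.012 F [ 0.4 -1.4  0.7] off mm [ 0.9 -1. ] z0.2207 op 0.0111 j6 -1.08
Tz [0.181 0.075 0.088 0.004 0.003 0.007] mean 0.060
t22.38 yaw 161.52 cam~0.787 Tz 0.006 F [-0.6 -1.9 -0.4] off mm [ 0.9 -1.1] z0.2207 op 0.0111 j6 -1.01
```

```bash
for i in 1 2; do python3 -m pendant '[[[0,0,0],[0,0,0],0.006],[[0,0,0],[0,0,0],0.006],[[0,0,0],[0,0,0],0.006],[[0,0,0],[0,0,0],0.006],[[0,0,0],[0,0,0],0.006],[[0,0,0],[0,0,1],0.006],[[0,0,0],[0,0,1],0.006],[[0,0,0],[0,0,1],0.006]]' >/dev/null; python3 -c "
from h import *
avg(3);cam()"; done
```

```text
Tz [0.173 0.104 0.039] mean 0.105
t23.20 yaw 158.39 cam~0.841 Tz -0.001 F [ 0.2 -1.6 -0.7] off mm [ 0.9 -1.2] z0.2207 op 0.0112 j6 -0.95
Tz [0.215 0.118 0.064] mean 0.132
t24.02 yaw 155.24 cam~0.897 Tz 0.015 F [ 0.7 -1.8  1.2] off mm [ 0.9 -1.3] z0.2207 op 0.0113 j6 -0.90
```

```bash
python3 -c "
from h import *
snap('wrist','w8'); p,d,c=snap('scene','s8')
a=cv2.imread('pics/w8.png');b=cv2.resize(cv2.imread('pics/s8.png')[160:260,240:380],None,fx=4,fy=4,interpolation=cv2.INTER_CUBIC)
cv2.imwrite('pics/m8.png',cv2.resize(np.vstack([a[:,:],b]),None,fx=.72,fy=.72))"
```

```text
(no output)
```

View pics/m8.png

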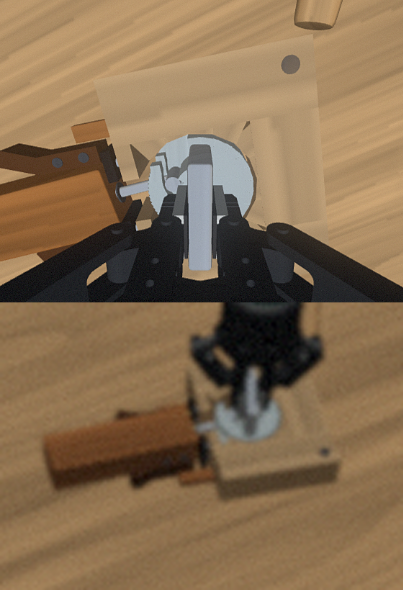

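The cam has turned, and the stud head is caught inside the disc's slot at about (172,185). The rail end is now close to the pads, so I'll continue gently.

```bash
for i in 1 2; do python3 -m pendant '[[[0,0,0],[0,0,0],0.006],[[0,0,0],[0,0,0],0.006],[[0,0,0],[0,0,0],0.006],[[0,0,0],[0,0,0],0.006],[[0,0,0],[0,0,0],0.006],[[0,0,0],[0,0,1],0.006],[[0,0,0],[0,0,1],0.006],[[0,0,0],[0,0,1],0.006]]' >/dev/null; python3 -c "
from h import *
avg(3);cam()"; done
```

```text
Tz [0.297 0.209 0.077] mean 0.194
t24.93 yaw 152.12 cam~0.951 Tz 0.102 F [ 0.8 -2.3  0.8] off mm [ 0.8 -1.3] z0.2207 op 0.0114 j6 -0.84
Tz [0.326 0.165 0.151] mean 0.214
t25.75 yaw 148.98 cam~1.006 Tz 0.118 F [ 0.1 -2.6  0.3] off mm [ 0.8 -1.4] z0.2207 op 0.0109 j6 -0.79
```

```bash
for i in 1; do python3 -m pendant '[[[0,0,0],[0,0,0],0.006],[[0,0,0],[0,0,0],0.006],[[0,0,0],[0,0,0],0.006],[[0,0,0],[0,0,0],0.006],[[0,0,0],[0,0,0],0.006],[[0,0,0],[0,0,1],0.006],[[0,0,0],[0,0,1],0.006],[[0,0,0],[0,0,1],0.006]]' >/dev/null; python3 -c "
from h import *
avg(5);cam()"; done
```

```text
Tz [0.372 0.216 0.153 0.23  0.163] mean 0.227
t26.67 yaw 145.85 cam~1.060 Tz 0.147 F [ 0.  -2.4  0.5] off mm [ 0.8 -1.5] z0.2207 op 0.0116 j6 -0.73
```

The turning moment is now about 0.19 N·m above free turning, in the middle of the snug band. I'll let go and rise.

```bash
python3 -m pendant '[[[0,0,0],[0,0,0],0.0854],[[0,0,0],[0,0,0],0.0854],[[0,0,0],[0,0,0],0.0854],[[0,0,0],[0,0,0],0.0854],[[0,0,0],[0,0,0],0.0854],[[0,0,0],[0,0,0],0.0854],[[0,0,-0.01],[0,0,0],0.0854],[[0,0,-0.03],[0,0,0],0.0854]]'; python3 -m pendant '[[[0,0,-0.04],[0,0,0],0.0854],[[0,0,-0.04],[0,0,0],0.0854],[[0,0,-0.03],[0,0,0],0.0854],[[0,0,-0.02],[0,0,0],0.0854],[[0,0,0],[0,0,0],0.0854],[[0,0,0],[0,0,0],0.0854],[[0,0,0],[0,0,0],0.0854],[[0,0,0],[0,0,0],0.0854]]'; python3 -c "
from h import *
cam();snap('wrist','w9')"
```

```text
t: 27.33
position: [0.4902, 0.1909, 0.2571]
tool_rot: [-0.927, -2.996, 0.007]
contact_force: [-0.1, -0.6, -0.2]
opening: 0.0852
t: 28.0
position: [0.4899, 0.1914, 0.4027]
tool_rot: [0.928, 2.997, 0.003]
contact_force: [-0.9, -0.5, -0.0]
opening: 0.0851
t28.00 yaw 145.60 cam~1.065 Tz -0.011 F [-0.9 -0.5 -0. ] off mm [-1.5 -0.1] z0.4027 op 0.0851 j6 -0.73
```

View pics/w9.png

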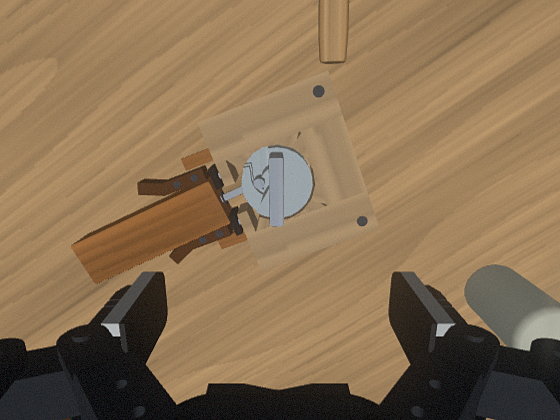

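The bar still lies along column 276, so the cam kept its angle after release. The rail is straight in the cradle against the pads at about (232,200), and the robot touches nothing. I'll hand it in.

```bash
python3 -c "
from cell import arm
print(arm.close_job())"
```

```text
the job is handed in; nothing more can be done
None
```

I slid the rail into the cradle until the stud's head stopped in the cam's mouth. I then turned the cam clockwise from about -0.13 to 1.06 rad, let go, and handed the job in at about 28 s; no verdict is reported.

- **Tightness:** the turning moment rose from about 0.18 N·m free to 0.37 N·m. That is about 0.19 above free turning, in the middle of the snug band. From the angle turned after meeting the pads, I estimate about 12 N on them. Neither is a direct reading of the pad force.
- **After letting go:** the last wrist picture shows the bar still at the angle where I released it. The rail is straight in the cradle with its end at the pads. The gripper is clear above, and the measured force is near zero.
- **Bystanders:** I touched none of them on purpose and nothing suggested contact, but I did not measure their positions again.
- **A check that disagreed:** at the stop, the pictures and arm pose put the rail end between -57 and -62 mm. The last picture gave -61.6, slightly outside the -55.5 to -60.5 mm range. The head itself measured -19.9 mm against about -20 expected, so I went on. The cam did catch it.

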